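# Unlatch and lift the slide cassette out of the scanner

### The arm

A 6-joint arm with a two-finger parallel gripper is mounted at the origin on a cart in front of the work surface, level with it; the furniture and walls round the work are solid. World frame = base frame: x ahead of the robot, y to its left, z up, the work surface at z = 0. Lengths are in m, angles in degrees, forces in N, time in s.
With the tool pointing down it reaches from about 0.375 to 0.9 m from the base axis. Payload 3.1 kg.
Tool frame: the origin (TCP) lies at the very end of the fingers, on their centre line; the grasp point (between the pads) lies 19 mm behind it; z points along the fingers, y is the line along which they close (so a half turn about z gives the same grasp; the last joint's range is limited). The gripper opens to 87 mm and grips with 3 to 60 N. Pads are 19 mm wide; open, the fingers measure 117 mm over their backs; the gripper's body (75 mm by 190 mm) begins 51 mm behind the grasp point.
Start: joints at [-79.154, 30.224, 82.088, -0, 67.689, -10.227], TCP at [0.225, -0.583, 0.197] pointing down, gripper open.
Joint ranges: [-176.69, 176.69], [-43.24, 126.21], [12.49, 139.97], [-82, 262], [0, 151.66], [-163.58, 163.58]. Speed limits (degrees/s): [159.86, 159.86, 180, 180, 180, 180].

### API

Orientations are given as a 3x3 rotation matrix whose columns are the frame's x, y, z axes.
In Python, from rig import bot, imaging gives the robot as it stands.
- The arm moves only by the tool drive_tool, never from a script. Its argument "deltas" is text: rows parted by semicolons, each of 5 numbers parted by spaces: the finger opening in mm, from 0 to 87, then the shift along the world's x, y, z in mm, then the turn about the world's z in rad. In form: jaw dx dy dz twist; .... A call has 1 to 12 rows; each row is the pose to reach, as a shift and turn from the pose commanded when the call began; what a row does not reach only later rows make up. A row lasts 1/10 s, in which the tool goes at most 50 mm and 8.59 degrees, less where a joint would pass 70% of its speed; a pose out of reach is approached as far as the arm can. A call with a gripper value outside its range is refused whole. The fingers move at their own pace and stop on an object; the grip force is fixed at half the most. Time passes only in rows, so rows that repeat a pose let the fingers close. It gives the time, the measured TCP pose, the force, the opening and the grip force at its end, in the units of the state.
- bot.read_state(): the state, without advancing time (a new reading comes with each control period).
- imaging.capture(name): name is "side" or "top"; returns the picture (384x512x3 uint8, red, green, blue); there is no depth.
- imaging.camera_model(name): a dict with "fx", "fy", "cx", "cy" (pixels), "dist" ([k1, k2, p1, p2, k3] as OpenCV has them; the pictures are not rectified), "T" (4x4, takes a point from camera to world coordinates). Camera axes: x right, y down, z forward; pixel columns grow to the right and rows downward; lengths in m; the calibration is good to about 2 mm. A picture is of the moment at which its call begins. camera_model takes no time and is no camera call.
- bot.hand_in(): hands the job in; it is judged then, once.
The state is a dict: "time_s": time; "joint_positions": joint angles; "qvel": joint speeds; "tau": joint torques, N m; "position": TCP position; "tcp_rot": TCP orientation; "force": force on the tool from outside, world axes, zero at the start; "moment": the same for the moment, N m; "opening": opening from 0.0 (shut) to 1.0 (fully open); "grasp_force": force on a finger pad.
Only numpy, scipy, OpenCV 4.12 (cv2) and the standard library are available. Lean on these libraries where they do the work, as an engineer would, in place of code of your own. Each camera call takes 0.05 s, during which the arm holds its last target. There are 200 camera calls.

### The job

The slide scanner's clear guard sash stands raised: take its grip and lower it all the way down, and leave it down. Then pinch the slide cassette's two sprung side catches together until both are pressed fully in, and only then lift the cassette straight up out of its bay. Finish while still holding it by the pinched catches, upright and motionless, with its underside at least 5 cm above the rim of the bay and touching nothing but the gripper; do not disturb the other things on the bench.

Things in the scene. Friction and masses are not known exactly. Their poses are not given: they have to be found in the camera images.
- dock: slide scanner, white and grey bench unit 130x160 mm, fixed to the bench. Origin on the bench under the middle of its loading bay; x runs from the sash (front) to the electronics (back), y to its left, z up; within 0.4 rad of square to the robot. The bay's flat rim and the housing behind are 60 mm high. Two sash guide posts at x = -33, y = +-75 mm are 128 mm high.
- sash_handle (a point): mid grip height of the sash's black grip, a block 36 mm wide (along the scanner's y), 16 mm thick (x), 42 mm high on the sash's top rail. The point is at x = -38, y = 0 of the scanner, 28 mm above the rail, 14 mm below the grip's top; 182 mm above the bench less the joint sash. Pinch it from above across the 36 mm. While up, it is in the way of a hand over the cassette.
- sash (a joint): how far the sash is lowered, m: 0 fully raised, 0.075 fully down (stop); starts at 0 to 0.02. Clear pane 138 mm wide, 66 high, 5 thick, upright across the front at x = -33 mm, sliding straight up and down between the posts; friction holds it where it is left; lowering takes about 4 N, raising 10 N. Down, its rail is 79 mm and the grip's top 121 mm above the bench.
- cassette_mid (a point): centre of the slide cassette, 49 mm above its underside, axes as the scanner's. White open carrier of upright slides, 40 (x) x 57 (y) x 98 mm high, about 0.2 kg. Seated, this point is 61 mm and its top 110 mm above the bench, with 1.5 mm of play sideways. Locked (rises 2 mm) until both catches are in by over 4 mm; then it lifts straight up and leaves the bay after 48 mm.
- catch_left (a joint): how far the grey ribbed catch plate on the cassette's +y side is pressed in, m: 0 free, 0.007 fully in (stop). Plate 26 mm wide (along x), centred at x = 0, its upper 50 mm free above the bay's rim. Spring: 3 N to start, 7 N fully in; it springs out when let go.
- catch_right (a joint): the same for the plate on the -y side. The two plates' outer faces are 57 mm apart when free, 43 mm when both are fully in. Pinch along the cassette's y, about 27 mm above the bay's rim, with 15 N or more so that both reach their stops.
- antiserum_2: bystander, to be left where it is: small white dropper bottle with a red cap, 25x25x64 mm, beside the scanner on its left (+y) side; origin at the middle of its underside
- timer: bystander, to be left where it is: low white bench timer, 68x64x20 mm, beside the scanner on its right (-y) side; origin at the middle of its underside
- kit_green_1: bystander, to be left where it is: low white and green carton, 74x96x38 mm, right of the scanner; origin at the middle of its underside
- slide_box: bystander, to be left where it is: flat grey-blue hinged slide box, 95x105x37 mm, left of the scanner; origin at the middle of its underside

How it is judged (in metres and radians):
On the way, in this order (a step that is already met when the one before it is completed fails the run):
1. the sash is lowered all the way while the cassette stays seated (value of joint sash above 0.069 m and z of cassette_mid in the frame of dock below 0.068 m), for 0.2 s.
2. both catches are pinched in with the cassette still seated in its bay and the sash down (all of step 1 and value of joint each of catch_left, catch_right above 0.005 m), for 0.1 s.
At the end, for the whole second after the job is handed in: Cassette held in the fingers, both catches in by over 4.5 mm, its underside over 50 mm above the bay's rim (centre over 159 mm above the bench), tilted under 0.2 rad, still, not touching the scanner; the sash lowered by over 69 mm (value of joint sash above 0.069 m and height (world z) of cassette_mid above 0.159 m and value of joint each of catch_left, catch_right above 0.0045 m and angle between cassette_mid's own z axis and vertical below 0.2 rad and contact force between cassette and the fingers above 2 N and contact force between cassette and dock below 0.1 N and linear speed of cassette below 0.03 m/s and angular speed of cassette below 0.2 rad/s); the arm keeps its last pose, push and grip.
It fails at once if a bystander is moved by more than 3 cm (distance of any of antiserum_2, timer, kit_green_1, slide_box from where it was at the start of the episode above 0.03 m).
It also fails if it takes over 38 s, if anything falls off the work surface, if the arm or the gripper's body presses on something with over 40 N, if the wrist force passes 120 N, or if a joint passes its speed limit or range.

## Working session

There is one attempt and no reset: what is moved stays moved. The work goes in short steps, Python scripts to look and compute and a tool call to move; the robot and the scene stay as the last step left them, time stands still between calls to the robot, and variables do not carry over. Pictures are saved under pics/ and viewed, at most 10 in all, crops included, and the job is handed in when it is done.

Besides the shell and the picture viewer there is one more tool, called after "Emit:" as name(argument=value, ...), one argument or row to a line, values as JSON. drive_tool: Moves the arm, as the interface text tells. Its arguments: {"type":"object","properties":{"deltas":{"type":"string"}},"required":["deltas"]}

```bash
mkdir -p pics; python3 - <<'E'
from rig import bot, imaging
import cv2,numpy as np
for n in("side","top"):
    cv2.imwrite(f"pics/{n}0.png",imaging.capture(n)[:,:,::-1]); m=imaging.camera_model(n); print(n,m["fx"],m["cx"],m["cy"],m["dist"]);print(np.round(m["T"],3))
s=bot.read_state();print(s)
E
```

```text
side 396.85361286347387 259.27143353578884 192.15406606410326 [0.04527497 0.         0.         0.         0.        ]
[[-0.836 -0.385  0.39   0.088]
 [-0.548  0.564 -0.618  0.801]
 [ 0.018 -0.731 -0.682  0.947]
 [ 0.     0.     0.     1.   ]]
top 465.48965820551655 253.20319520701457 203.78405238949722 [-0.063851  0.        0.        0.        0.      ]
[[ 0.021 -0.898  0.44  -0.17 ]
 [-1.    -0.013  0.02   0.019]
 [-0.012 -0.44  -0.898  1.638]
 [ 0.     0.     0.     1.   ]]
{'time_s': 0.1, 'joint_positions': array([-7.91544167e+01,  3.02736484e+01,  8.21490216e+01,  3.42381165e-04,
        6.76883398e+01, -1.02258375e+01]), 'qvel': array([-0.0550469 , -0.07499213, -0.05179548,  0.04148731,  0.06376642,
       -0.10201111]), 'tau': array([-1.99332094e-04, -4.40983200e+01, -1.77151269e+01,  6.34630350e-02,
        5.33628871e-02, -4.56896942e-05]), 'position': array([ 0.22461693, -0.58249023,  0.19566956]), 'tcp_rot': array([[ 9.33133866e-01,  3.59528941e-01, -3.59133420e-04],
       [ 3.59528950e-01, -9.33131989e-01,  1.90392009e-03],
       [ 3.49395491e-04, -1.90573118e-03, -9.99998123e-01]]), 'force': array([ 0.57485015, -0.61275245, -0.26887685]), 'moment': array([-0.00079839, -0.00225766, -0.02489938]), 'grasp_force': 0.0, 'opening': 0.999105907078064}
```

View pics/side0.png

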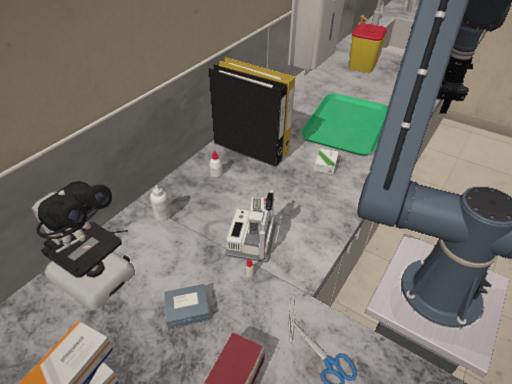

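View pics/top0.png

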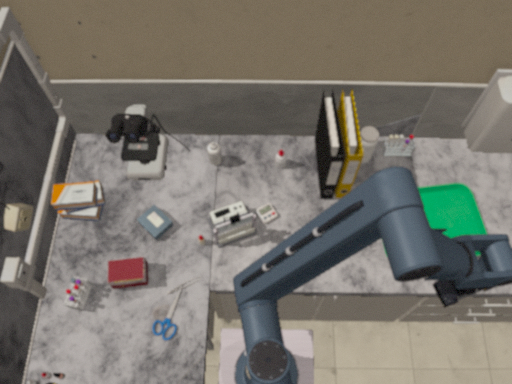

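The scanner shows at about (250,230) in side and (235,222) in top, and the arm does not hide it. I'll zoom in on it in both views.

```bash
python3 - <<'E'
import cv2,numpy as np
a=cv2.imread("pics/side0.png")[180:290,210:300]; b=cv2.imread("pics/top0.png")[190:260,190:290]
a=cv2.resize(a,None,fx=5,fy=5,interpolation=cv2.INTER_CUBIC);b=cv2.resize(b,None,fx=8,fy=8,interpolation=cv2.INTER_CUBIC)
for im,f,x0,y0 in((a,5,210,180),(b,8,190,190)):
    for u in range(0,im.shape[1],10*f): cv2.putText(im,str(x0+u//f),(u,10),0,.35,(0,0,255),1);cv2.line(im,(u,12),(u,18),(0,0,255),1)
    for v in range(0,im.shape[0],10*f): cv2.putText(im,str(y0+v//f),(0,v+4),0,.35,(0,0,255),1);cv2.line(im,(24,v),(30,v),(0,0,255),1)
cv2.imwrite("pics/a.png",a);cv2.imwrite("pics/b.png",b)
E
```

```text
(no output)
```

View pics/a.png

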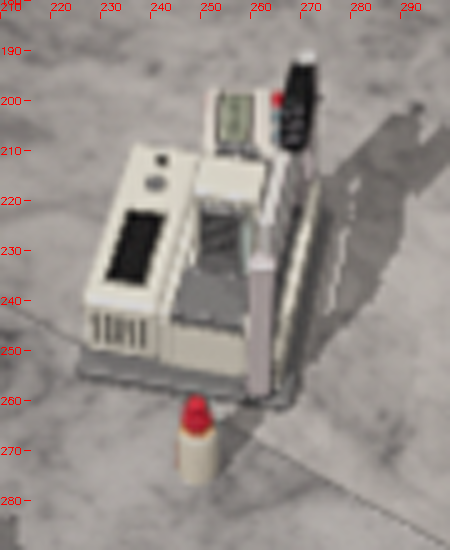

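View pics/b.png

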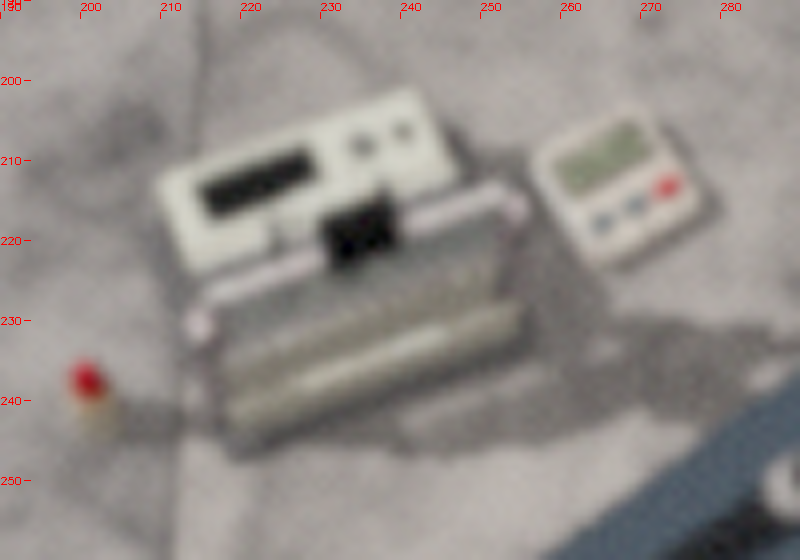

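The side crop shows the black grip at about (268.5,201) and the left post's top at (262,232). The top crop shows the grip at about (234.5,219), the post tops at (214.5,230) and (254,216), and the housing's top rear edge running (210,213) to (241,201).

```bash
cat >h.py <<'E'
import cv2,numpy as np
from rig import bot, imaging
def ray(n,p):
    m=imaging.camera_model(n);K=np.array([[m["fx"],0,m["cx"]],[0,m["fy"],m["cy"]],[0,0,1]])
    q=cv2.undistortPoints(np.array([[p]],float),K,np.array(m["dist"])).ravel()
    T=np.array(m["T"]);return T[:3,3],T[:3,:3]@np.array([q[0],q[1],1])
def plane(n,p,z):
    o,d=ray(n,p);return o+d*(z-o[2])/d[2]
def tri(ps,pt):
    o1,d1=ray("side",ps);o2,d2=ray("top",pt);A=np.c_[d1,-d2]
    t=np.linalg.lstsq(A,o2-o1,rcond=None)[0];a=o1+d1*t[0];b=o2+d2*t[1]
    return (a+b)/2,np.linalg.norm(a-b)
def proj(n,P):
    m=imaging.camera_model(n);K=np.array([[m["fx"],0,m["cx"]],[0,m["fy"],m["cy"]],[0,0,1]])
    T=np.linalg.inv(np.array(m["T"]));return cv2.projectPoints(np.array(P,float),cv2.Rodrigues(T[:3,:3])[0],T[:3,3],K,np.array(m["dist"]))[0].reshape(-1,2)
E
python3 - <<'E'
from h import *
np.set_printoptions(precision=4,suppress=True)
def blob(n,x0,y0,x1,y1,th):
    im=cv2.imread(f"pics/{n}0.png")[y0:y1,x0:x1].max(2); m=(im<th).astype(np.uint8)
    k,l,s,c=cv2.connectedComponentsWithStats(m); i=1+np.argmax(s[1:,4]); return s[i],c[i]+[x0,y0]
bs,gs=blob("side",262,188,274,212,70);bt,gt=blob("top",228,210,242,224,70)
print(bs,gs,bt,gt)
print("grip",tri(gs,gt))
pl=plane("top",(214.5,230),.128);pr=plane("top",(254,216),.128)
print("postL",pl,tri((262,232),(214.5,230)),"postR",pr,np.linalg.norm(pl-pr))
def yaw(l,r): d=(l-r);return np.arctan2(-d[0],d[1])
print("yaw posts",yaw(pl,pr))
a=plane("top",(210,213),.06);b=plane("top",(241,201.),.06);print("house",a,b,np.linalg.norm(a-b),yaw(a,b))
for n,p in(("bottle",(201.5,243)),("timer",(265,213))):print(n,plane("top",p,.02 if n=="timer" else 0.))
E
```

```text
[ 4  5  7 18 92] [269.2174 200.9891] [ 3  5  9  9 55] [234.6909 219.2   ]
grip (array([0.4879, 0.1147, 0.1726]), np.float64(0.0010566782815349853))
postL [0.4646 0.1872 0.128 ] (array([0.4647, 0.1873, 0.1263]), np.float64(0.0011292683428991508)) postR [0.5209 0.0492 0.128 ] 0.14903312009691483
yaw posts 0.38755686058214905
house [0.5618 0.2156 0.06  ] [0.6137 0.101  0.06  ] 0.1257374996580051 0.42526226248055393
bottle [0.4644 0.2475 0.    ]
timer [0.5836 0.0094 0.02  ]
```

Two cues agree: the grip at (0.488, 0.115), its top at about z = 0.193, and yaw about 0.385. The tool's yaw is already 0.368. I'll move to above the grip.

Emit:
drive_tool(
  deltas="87 0 0 50 0; 87 60 160 50 0; 87 263 698 50 0.017; 87 263 698 50 0.017; 87 263 698 50 0.017; 87 263 698 50 0.017; 87 263 698 50 0.017; 87 263 698 50 0.017; 87 263 698 50 0.017; 87 263 698 50 0.017; 87 263 698 50 0.017; 87 263 698 50 0.017",
)

```text
time_s: 1.3
position: [0.4188, -0.0665, 0.2465]
tcp_rot: [[0.927, 0.375, 0.0], [0.375, -0.927, -0.0], [0.0, 0.0, -1.0]]
force: [0.9, -0.1, 0.6]
opening: 0.994
grasp_force: 0.0
```

Emit:
drive_tool(
  deltas="87 0 0 0 0",
)

```text
time_s: 1.4
position: [0.419, -0.0626, 0.2464]
tcp_rot: [[0.923, 0.384, -0.0], [0.384, -0.923, 0.003], [0.001, -0.003, -1.0]]
force: [-0.6, -0.8, 0.1]
opening: 0.999
grasp_force: 0.0
```

Emit:
drive_tool(
  deltas="87 69 178 0 0; 87 69 178 0 0; 87 69 178 0 0; 87 69 178 0 0; 87 69 178 0 0; 87 69 178 0 0; 87 69 178 0 0",
)

```text
time_s: 2.1
position: [0.487, 0.1081, 0.2462]
tcp_rot: [[0.927, 0.374, -0.001], [0.374, -0.927, -0.001], [-0.002, 0.0, -1.0]]
force: [0.3, 0.0, 0.0]
opening: 1.0
grasp_force: 0.0
```

```bash
python3 - <<'E'
from h import *
ims=[imaging.capture(n)[:,:,::-1] for n in("side","top")]
s=bot.read_state();print(s["position"],s["tcp_rot"][:,1],s["force"])
print(proj("side",[s["position"]]),proj("top",[s["position"]]))
a=cv2.resize(ims[0][130:270,210:310],None,fx=4,fy=4,interpolation=2);b=cv2.resize(ims[1][170:250,190:290],None,fx=4,fy=4,interpolation=2)
o=np.zeros((560,800,3),np.uint8);o[:560,:400]=a;o[:320,400:]=b;cv2.imwrite("pics/c.png",o)
E
```

```text
[0.48719568 0.10794865 0.24642911] [ 3.73201073e-01 -9.27750482e-01  4.66474523e-05] [-0.01291977  0.34912732  0.12819662]
[[271.92535539 180.01289976]] [[235.64910476 210.11477974]]
```

View pics/c.png

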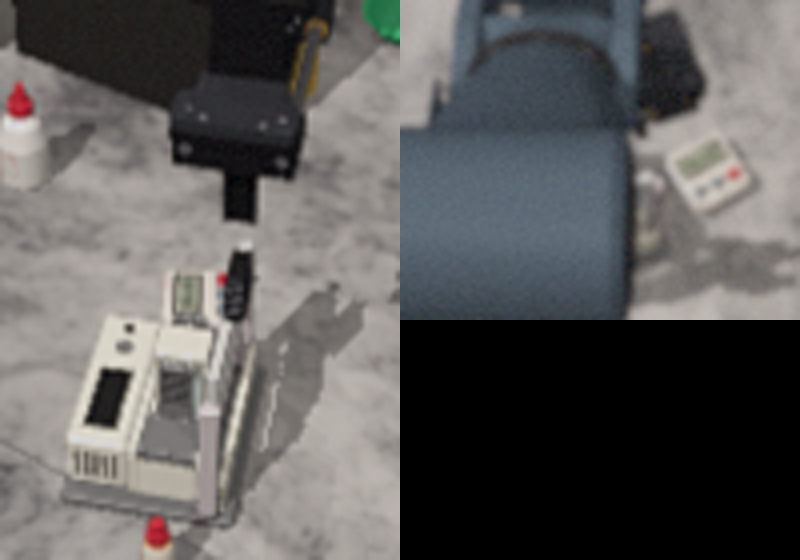

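The side view shows the open fingers directly over the grip. The commanded 7 mm in y is still outstanding, so I'll finish that, descend and close.

Emit:
drive_tool(
  deltas="87 0 4 0 0.006; 87 0 4 -15 0.006; 87 0 4 -30 0.006; 87 0 4 -45 0.006; 87 0 4 -60 0.006; 87 0 4 -72 0.006; 87 0 4 -83 0.006; 87 0 4 -83 0.006",
)

```text
time_s: 3.0
position: [0.4865, 0.1131, 0.1623]
tcp_rot: [[0.925, 0.38, -0.003], [0.38, -0.925, 0.0], [-0.003, -0.001, -1.0]]
force: [-0.9, -0.1, -0.5]
opening: 0.999
grasp_force: 0.0
```

Emit:
drive_tool(
  deltas="30 0 0 0 0; 30 0 0 0 0; 30 0 0 0 0; 30 0 0 0 0; 30 0 0 0 0; 30 0 0 0 0; 30 0 0 0 0; 30 0 0 0 0",
)

```text
time_s: 3.8
position: [0.4866, 0.1158, 0.1635]
tcp_rot: [[0.925, 0.379, -0.002], [0.379, -0.925, 0.005], [0.0, -0.005, -1.0]]
force: [-1.1, 6.7, 1.1]
opening: 0.407
grasp_force: 30.0
```

The grip is held: opening 35.4 mm, grip force 30 N. I'll relieve the 3 mm sideways offset and lower.

Emit:
drive_tool(
  deltas="30 -1 3 0 0; 30 -1 3 -8 0; 30 -1 3 -16 0; 30 -1 3 -24 0; 30 -1 3 -32 0; 30 -1 3 -40 0; 30 -1 3 -48 0; 30 -1 3 -56 0; 30 -1 3 -62 0; 30 -1 3 -66 0; 30 -1 3 -69 0; 30 -1 3 -69 0",
)

```text
time_s: 5.0
position: [0.4867, 0.1159, 0.0933]
tcp_rot: [[0.925, 0.381, -0.001], [0.381, -0.925, -0.001], [-0.001, 0.0, -1.0]]
force: [-0.6, -5.4, -1.4]
opening: 0.398
grasp_force: 30.0
```

Emit:
drive_tool(
  deltas="30 0 -1 -2 0; 30 0 -1 -4 0; 30 0 -1 -6 0; 30 0 -1 -8 0; 30 0 -1 -10 0; 30 0 -1 -10 0; 30 0 -1 -10 0",
)

```text
time_s: 5.7
position: [0.4876, 0.1161, 0.0888]
tcp_rot: [[0.924, 0.382, 0.004], [0.382, -0.924, 0.0], [0.004, 0.001, -1.0]]
force: [-8.8, -1.3, 38.2]
opening: 0.411
grasp_force: 30.0
```

The travel is 74.7 mm, ending against a 38 N stop, so the sash is down. I'll ease off, open and rise.

Emit:
drive_tool(
  deltas="30 0 0 5 0; 30 0 0 5 0; 87 0 0 5 0; 87 0 0 5 0; 87 0 0 5 0; 87 0 0 5 0; 87 0 0 5 0; 87 0 0 5 0; 87 0 0 20 0; 87 0 0 40 0; 87 0 0 60 0; 87 0 0 60 0",
)

```text
time_s: 6.9
position: [0.4887, 0.1156, 0.1467]
tcp_rot: [[0.925, 0.381, 0.006], [0.381, -0.925, 0.0], [0.005, 0.002, -1.0]]
force: [0.5, -0.4, 0.1]
opening: 0.995
grasp_force: 0.0
```

```bash
python3 - <<'E'
from h import *
im=imaging.capture("side")[:,:,::-1].copy()
s=bot.read_state();print(s["position"],s["tcp_rot"][:,1],s["force"],s["opening"])
y=.388;R=np.array([[np.cos(y),-np.sin(y),0],[np.sin(y),np.cos(y),0],[0,0,1]]);o=np.array([.5228,.1304,0])
c=[[x*.02,w*.022,.110] for x,w in((1,1),(1,-1),(-1,-1),(-1,1))]+[[-.046,.018,.121],[-.033,.075,.128],[.0,.0285,.085],[-.013,.0285,.062],[.013,.0285,.062]]
P=proj("side",np.array(c)@R.T+o);print(P.round(1))
a=cv2.resize(im[160:280,210:310],None,fx=5,fy=5,interpolation=2)
for p in P: cv2.circle(a,tuple(int(v) for v in (p+.5-[210,160])*5),3,(0,255,0),1)
cv2.imwrite("pics/d.png",a)
E
```

```text
[0.48761262 0.11554256 0.1454963 ] [ 0.38094695 -0.92459618  0.00115018] [-0.20726623 -0.23685924 -1.17698418] 0.9941167427878891
[[247.3 219.2]
 [250.4 208.6]
 [263.7 210.6]
 [260.9 221.4]
 [270.2 219.1]
 [262.1 231.6]
 [253.6 227.8]
 [257.8 233.7]
 [249.2 232.4]]
```

View pics/d.png

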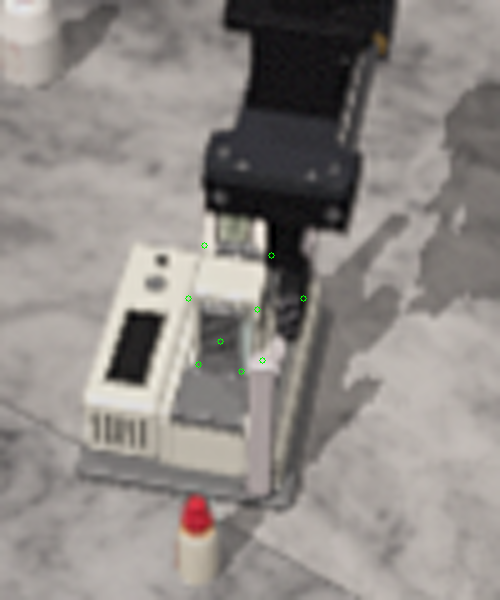

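The sash is down, with the grip top now beside the cassette and clear of its top. The cassette cap spans about (195–265, 262–300) in the crop, and the post top is at about (268,360). Both lie about 1.2 px right of my projection, which is within calibration error, so I'll shift the target 1.5 mm toward the front. Next I'll go over the cassette and descend.

Emit:
drive_tool(
  deltas="87 17 7 0 0; 87 33 14 0 0; 87 33 14 0 0; 87 33 14 -15 0; 87 33 14 -30 0; 87 33 14 -45 0; 87 33 14 -58 0; 87 33 14 -68 0; 87 33 14 -78 0; 87 33 14 -78 0; 87 33 14 -78 0",
)

```text
time_s: 8.05
position: [0.5195, 0.1295, 0.0664]
tcp_rot: [[0.925, 0.381, -0.0], [0.381, -0.925, -0.0], [-0.0, -0.0, -1.0]]
force: [0.2, -0.6, -0.0]
opening: 1.001
grasp_force: 0.0
```

```bash
python3 - <<'E'
from h import *
im=imaging.capture("side")[:,:,::-1].copy()
s=bot.read_state();print(s["position"],s["tcp_rot"][:,1],s["force"],s["opening"])
cv2.imwrite("pics/e.png",cv2.resize(im[160:280,210:310],None,fx=5,fy=5,interpolation=2))
E
```

```text
[0.51989084 0.12949952 0.06678246] [ 3.80907646e-01 -9.24613074e-01  1.69394458e-04] [0.14911922 0.24698573 0.02126259] 1.0011953709645098
```

View pics/e.png

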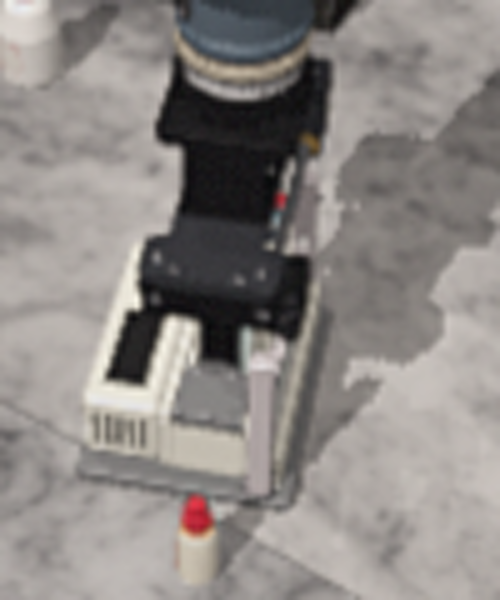

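The near finger sits at x 203–240 px, over the catch plate's earlier span of about 200–243. I'll nudge it 1–2 mm backward and close.

Emit:
drive_tool(
  deltas="87 1.5 0.5 1 0; 40 1.5 0.5 1 0; 40 1.5 0.5 1 0; 40 1.5 0.5 1 0; 40 1.5 0.5 1 0; 40 1.5 0.5 1 0; 40 1.5 0.5 1 0; 40 1.5 0.5 1 0; 40 1.5 0.5 1 0",
)

```text
time_s: 9.0
position: [0.5211, 0.1301, 0.0678]
tcp_rot: [[0.925, 0.381, 0.0], [0.381, -0.925, 0.0], [0.0, -0.0, -1.0]]
force: [0.2, 0.6, 3.6]
opening: 0.477
grasp_force: 15.2
```

Emit:
drive_tool(
  deltas="25 0 0 0 0; 25 0 0 0 0; 25 0 0 0 0; 25 0 0 0 0; 25 0 0 0 0",
)

```text
time_s: 9.5
position: [0.5211, 0.1301, 0.068]
tcp_rot: [[0.925, 0.381, 0.0], [0.381, -0.925, 0.0], [0.0, 0.0, -1.0]]
force: [-1.3, -0.3, 5.6]
opening: 0.452
grasp_force: 30.0
```

The catches are pinched: opening about 40 mm, grip force 30 N. I'll do a slow trial lift and watch the force.

Emit:
drive_tool(
  deltas="25 0 0 1 0; 25 0 0 2 0; 25 0 0 4 0; 25 0 0 6 0; 25 0 0 8 0; 25 0 0 10 0; 25 0 0 10 0",
)

```text
time_s: 10.2
position: [0.5214, 0.13, 0.0779]
tcp_rot: [[0.925, 0.381, 0.001], [0.381, -0.925, 0.0], [0.001, 0.0, -1.0]]
force: [0.2, 0.2, -1.6]
opening: 0.451
grasp_force: 30.0
```

```bash
python3 - <<'E'
from h import *
im=imaging.capture("side")[:,:,::-1].copy()
s=bot.read_state();print(s["position"],s["force"],s["moment"],s["opening"],s["grasp_force"])
cv2.imwrite("pics/f.png",cv2.resize(im[160:280,210:310],None,fx=5,fy=5,interpolation=2))
E
```

```text
[0.52129904 0.13003945 0.07773452] [-0.09471824 -0.28586289 -1.5507956 ] [ 0.0289075  -0.00204124  0.05408207] 0.4506526679430228 29.976828396320343
```

View pics/f.png

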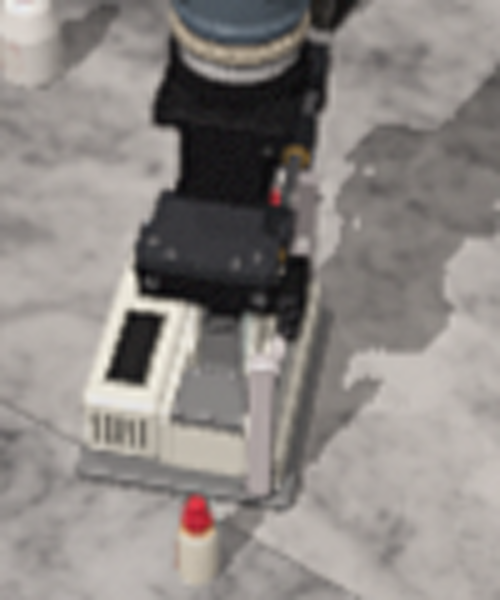

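The force is −1.6 to −2 N, about the cassette's weight, so it is unlocked and coming up freely. I'll continue to about 118 mm of rise, slowing at the end.

Emit:
drive_tool(
  deltas="25 0 0 8 0; 25 0 0 16 0; 25 0 0 24 0; 25 0 0 32 0; 25 0 0 40 0; 25 0 0 48 0; 25 0 0 56 0; 25 0 0 64 0; 25 0 0 72 0; 25 0 0 82 0; 25 0 0 92 0; 25 0 0 100 0",
)

```text
time_s: 11.45
position: [0.5214, 0.13, 0.1786]
tcp_rot: [[0.925, 0.381, 0.001], [0.381, -0.925, 0.0], [0.001, 0.0, -1.0]]
force: [-0.1, 0.3, -0.7]
opening: 0.447
grasp_force: 30.0
```

Emit:
drive_tool(
  deltas="25 0 0 6 0; 25 0 0 9 0; 25 0 0 10 0; 25 0 0 10 0; 25 0 0 10 0; 25 0 0 10 0; 25 0 0 10 0",
)

```text
time_s: 12.15
position: [0.521, 0.13, 0.1872]
tcp_rot: [[0.925, 0.381, -0.001], [0.381, -0.925, -0.0], [-0.001, -0.0, -1.0]]
force: [0.6, 0.4, -2.6]
opening: 0.452
grasp_force: 30.0
```

```bash
python3 - <<'E'
from h import *
im=imaging.capture("side")[:,:,::-1].copy()
s=bot.read_state();print(s["position"],s["force"],s["moment"],s["qvel"].round(2),s["opening"],s["grasp_force"])
cv2.imwrite("pics/g.png",cv2.resize(im[130:280,205:325],None,fx=4,fy=4,interpolation=2))
E
```

```text
[0.52100826 0.12999327 0.18728373] [ 0.3345905   0.53121161 -1.70603822] [0.02521504 0.00241094 0.02670649] [-0.04 -0.11 -0.14  0.03  0.11 -0.05] 0.45157317753816745 29.976715743541718
```

View pics/g.png

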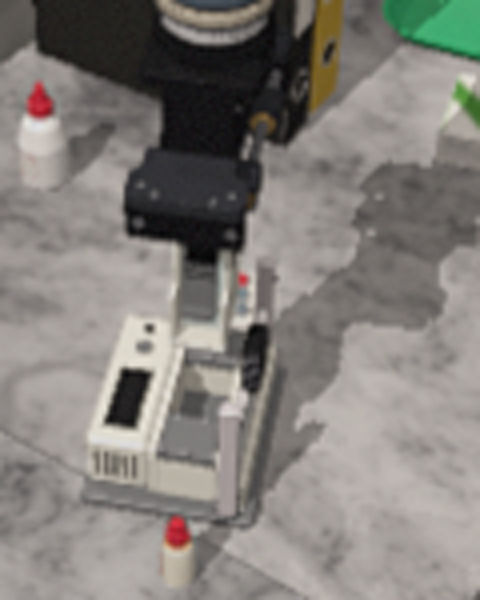

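The cassette hangs upright at about (205,290) in the crop, above the empty bay. The grip is still low and the bottle stands where it was. The rise is 119 mm, which puts the centre near 0.18 m.

```bash
python3 -c "
from rig import bot
print(bot.hand_in())"
```

```text
the job is handed in; nothing more can be done
None
```

I lowered the sash fully, pinched both catches and lifted the cassette about 119 mm straight up. I handed the job in at about 12 s with the cassette held upright and still; the hand-in gave no verdict.

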